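# Load a centrifuge bucket and close it

### The arm

A 6-joint arm with a two-finger parallel gripper is mounted at the origin on the work surface. World frame = base frame: x ahead of the robot, y to its left, z up, the work surface at z = 0. Lengths are in m, angles in rad, forces in N, time in s.
With the tool pointing down it reaches from about 0.275 to 0.875 m from the base axis. Payload 12.5 kg.
Tool frame: the origin (TCP) lies on the centre line of the jaws, within the pads' length; the fingertips stand r.finger_overhang ahead of it and the grasp point (between the pads) lies 3 mm ahead of it (r.finger_overhang is the distance from the TCP to the fingertips, in m); z points along the fingers, y is the direction in which the jaws open and shut (so a half turn about z gives the same grasp; the last joint's range is limited). The gripper opens to 85 mm and grips with 20 to 120 N. Pads are 22 mm wide; open, the fingers measure 114 mm over their backs; the gripper's body (76 mm by 85 mm) begins 54 mm behind the grasp point. The pads swing forward as they close: fully open they stand 13 mm farther back than shut.
Start: joints at [-0.085, 0.351, 1.652, -0, 1.139, -0.085], TCP at [0.55, 0, 0.253] pointing down, gripper open.
Joint ranges: [-2.75, 2.75], [-0.79, 2.1], [0.01, 2.65], [-1.57, 4.71], [0.07, 3.14], [-2.87, 2.87]. Speed limits (rad/s): [2.22, 2.22, 2.79, 3.14, 3.14, 3.14].

### API

Orientations are given as a unit quaternion [x, y, z, w].
In Python, from cell import r, optics gives the robot as it stands. The module is installed in compiled form; this text tells all that it offers. Calls block until the motion is done:
- r.move_to(position, orientation): joint-space move of the TCP to a pose.
- r.move_linear(position, rot=None, vel=0.15): straight line of the TCP; rot=None keeps the orientation; vel is the mean speed in m/s.
- r.set_joints(angles): joint-space move.
- r.set_gripper(opening, squeeze=None): opening from 0.0 (shut) to 1.0 (fully open); squeeze is the grip in N (None keeps the last); returns when the fingers have stopped.
- r.sleep(seconds).
- r.inverse_kinematics(position, orientation): joint angles nearest the present ones, or None.
- optics.get_image(name): name is "scene" or "side" or "wrist"; returns a dict with "pixels" (400x640x3 uint8, red, green, blue), "depth" (400x640 float32, m along the optical axis (not along the pixel's ray), 0 where there is no reading), "fx", "fy", "cx", "cy" (pixels), "D" ([k1, k2, p1, p2, k3] as OpenCV has them; the pictures are not rectified), "camera_from_world" (4x4, takes a point from world to camera coordinates); the wrist camera has in their place "mount" (4x4, takes a point from camera to tool coordinates, whose origin is the TCP and whose axes are the flange's). Camera axes: x right, y down, z forward; pixel columns grow to the right and rows downward; lengths in m; the calibration is good to about 2 mm. A picture is of the moment at which its call begins: read the wrist's pose just before it.
A pose or a line that the arm cannot do raises r.PlanningError and nothing moves.
- r.hand_in(): hands the job in, once; it reports no verdict.
Readings, each from a call of its own:
- r.current_t(): time.
- r.current_q(): joint angles.
- r.current_qvel(): joint speeds.
- r.current_effort(): joint torques, N m.
- r.current_tool_pos(): TCP position.
- r.current_ee_rot(): TCP orientation.
- r.current_contact_force(): force on the tool from outside, world axes, zero at the start.
- r.current_torque(): the same for the moment, N m.
- r.current_opening(): opening from 0.0 (shut) to 1.0 (fully open).
Only numpy, scipy, OpenCV 4.12 (cv2) and the standard library are available. Lean on these libraries where they do the work, as an engineer would, in place of code of your own. Each camera call takes 0.05 s, during which the arm holds its last target. There are 200 camera calls.

### The job

Load the round centrifuge bucket for a spin: first stand the four-pocket adapter in the bucket, then put the two tall tubes from the rack into opposite pockets of it so that the load is balanced, and last set the clear domed cap squarely on the bucket's rim. Lower each part fully home before letting go, do not drop it in. Leave the two short tubes standing in the rack, and leave the one-pocket adapter where it is.

Things in the scene. Friction and masses are not known exactly. Their poses are not given: they have to be found in the camera images.
- bucket: Target: upright round aluminium centrifuge bucket, open on top, fixed on a dark round bench plate 124 mm across. Origin: centre of the plate's underside, on the bench. Outer diameter 94, inner 86 mm; inner floor 12 mm, rim 82 mm above the origin. Two lugs reach 61 mm from the axis along its +y and -y, 30 to 54 mm up, clear of the cap.
- adapter: Loose grey four-pocket adapter with a steel stem, 0.14 kg. Origin: centre of the underside of its 76 mm foot. Pocket axes 26 mm out on its +x, +y, -x, -y; bore 19 mm, mouth flared to 25; pocket floor 5 mm, sleeve tops 62 mm up, where it is widest (81 mm). Stem 13 mm thick, top 118 mm up: grip it near the top. Seated 12 mm above the bucket's origin, any turn.
- tube_a: One of two tall capped tubes (told from the short ones by height), upright in the rack: glass 16 mm thick, round bottom, red ribbed cap 20 mm across on the top 18 mm, 112 mm long in all, 24 g. Origin: bottom tip; z up along the tube. In a pocket its tip is 5 mm above the adapter's origin. It may lean some 4 degrees in pocket or rack.
- tube_b: The other tall capped tube, the same as tube_a; either may go first and into any pocket, but the two must end opposite each other.
- cap: Loose bucket cap, 0.16 kg, standing on its skirt: clear dome 94 mm wide, grey ring 116 mm, grey knob. Origin: centre of the skirt's lower edge. Skirt 12 mm deep, 102 mm inside, flared to 110 below. Dome top 76 mm, knob top 112 mm up; knob 24 mm thick (28 at its top), grip it 100 mm up. Seated 70 mm above the bucket's origin; clears tubes and stem by 12 mm.
- rack: Blue tube rack, fixed, 80 x 144 mm, 56 mm high, square 19 mm holes at 32 mm pitch: four columns along its y, two rows 16 mm either side along x. Origin: centre of its underside; tubes stand on its floor 6 mm up, in zigzag, so the hole across from each tube (along x) is empty.
- short_a: A short capped tube in the rack, like the tall ones but 87 mm long, its cap smooth, 17 mm across, with a dark dot on top. Not part of the job: leave it standing. Origin: the bottom tip.
- short_b: The other short capped tube in the rack, 87 mm long; leave it standing. Origin: the bottom tip.
- single_adapter: Loose grey one-pocket adapter: foot 76 mm across, one wide central sleeve 44 mm across and 62 mm high with four fins, no stem. Not part of the job. Origin: centre of its underside.

How it is judged:
On the way, in this order (a step that is already met when the one before it is completed fails the run):
1. the four-pocket adapter stands on the bucket's floor (horizontal distance between adapter and bucket below 0.008 m and z of adapter in the frame of bucket between 0.008 and 0.016 m and angle between adapter's own z axis and vertical below 0.07 rad), for 0.2 s.
2. one tall tube is fully down in a pocket of the adapter in the bucket (all of step 1 and ((horizontal distance between tube_a and adapter between 0.02 and 0.032 m and z of tube_a in the frame of adapter between 0 and 0.01 m and angle between tube_a's own z axis and vertical below 0.14 rad) or (horizontal distance between tube_b and adapter between 0.02 and 0.032 m and z of tube_b in the frame of adapter between 0 and 0.01 m and angle between tube_b's own z axis and vertical below 0.14 rad))), for 0.2 s.
3. both tall tubes are fully down in opposite pockets (all of step 1 and horizontal distance between tube_a and adapter between 0.02 and 0.032 m and z of tube_a in the frame of adapter between 0 and 0.01 m and angle between each of tube_a, tube_b's own z axis and vertical below 0.14 rad and horizontal distance between tube_b and adapter between 0.02 and 0.032 m and z of tube_b in the frame of adapter between 0 and 0.01 m and horizontal distance between tube_a and tube_b above 0.044 m), for 0.2 s.
4. the cap sits level on the bucket's rim (horizontal distance between cap and bucket below 0.008 m and z of cap in the frame of bucket between 0.066 and 0.074 m and angle between cap's own z axis and vertical below 0.06 rad), for 0.2 s.
At the end, for the whole second after the job is handed in: Adapter upright on the bucket's floor (8 mm off axis, 4 mm in height); both tall tubes fully down in opposite pockets (tip within 5 mm of seated height, lean under 8 degrees); cap on the rim (8 mm off axis, 4 mm in height, 3.4 degrees from level); all four at rest (all of step 3 and all of step 4 and linear speed of each of adapter, tube_a, tube_b, cap below 0.02 m/s); the robot touches nothing.
It fails at once if a short tube is taken out of the rack or lifted more than 20 mm (distance of any of short_a, short_b from where it was at the start of the episode above 0.02 m).
It fails at once if the one-pocket adapter is pushed more than 30 mm or tipped over (distance of single_adapter from where it was at the start of the episode above 0.03 m or angle between single_adapter's own z axis and vertical above 0.5 rad).
It fails at once if a tall tube, the adapter or the cap is dropped into place (over 0.7 m/s, a fall of about 25 mm, inside the bucket) ((horizontal distance between tube_a and bucket below 0.04 m and height (world z) of tube_a below 0.074 m and linear speed of tube_a above 0.7 m/s) or (horizontal distance between tube_b and bucket below 0.04 m and height (world z) of tube_b below 0.074 m and linear speed of tube_b above 0.7 m/s) or (horizontal distance between adapter and bucket below 0.01 m and height (world z) of adapter below 0.08 m and linear speed of adapter above 0.7 m/s) or (horizontal distance between cap and bucket below 0.01 m and height (world z) of cap below 0.1 m and linear speed of cap above 0.7 m/s)).
It also fails if it takes over 120 s, if anything falls off the work surface, if the arm or the gripper's body presses on something with over 40 N, if the wrist force passes 120 N, or if a joint passes its speed limit or range.

## Working session

There is one attempt and no reset: what is moved stays moved. The work goes in short steps, each a Python script; the robot and the scene stay as the last script left them, time stands still between calls to the robot, and variables do not carry over. Pictures are saved under pics/ and viewed, about 12 in all and at most 16, crops included, and the job is handed in when it is done.

```bash
mkdir -p pics; cat > h.py <<'E'
import numpy as np, cv2, pickle
from scipy.spatial.transform import Rotation as R
from cell import r, optics
def snap(name, fn=None):
    T=None
    if name=="wrist":
        T=np.eye(4); T[:3,3]=r.current_tool_pos(); T[:3,:3]=R.from_quat(r.current_ee_rot()).as_matrix()
    im=optics.get_image(name)
    wc = T@np.array(im["mount"]) if T is not None else np.linalg.inv(np.array(im["camera_from_world"]))
    im["wc"]=wc
    im["K"]=np.array([[im["fx"],0,im["cx"]],[0,im["fy"],im["cy"]],[0,0,1.]])
    if fn: cv2.imwrite(fn, im["pixels"][:,:,::-1])
    return im
def rays(im,uv):
    n=cv2.undistortPoints(np.array(uv,float).reshape(-1,1,2),im["K"],np.array(im["D"],float)).reshape(-1,2)
    return np.c_[n,np.ones(len(n))]
def onplane(im,uv,z):
    d=rays(im,uv)@im["wc"][:3,:3].T; o=im["wc"][:3,3]
    return o+d*((z-o[2])/d[:,2])[:,None]
def cloud(im):
    v,u=np.nonzero(im["depth"]>0)
    uv=np.c_[u,v]; P=rays(im,uv)*im["depth"][v,u][:,None]
    return uv,P@im["wc"][:3,:3].T+im["wc"][:3,3]
def proj(im,P):
    cw=np.linalg.inv(im["wc"])
    return cv2.projectPoints(np.array(P,float).reshape(-1,3),cv2.Rodrigues(cw[:3,:3])[0],cw[:3,3],im["K"],np.array(im["D"],float))[0].reshape(-1,2)
def quat(yaw):  # tool down; jaw (y) axis: at yaw=0 along world -y
    return (R.from_euler("z",yaw)*R.from_euler("x",np.pi)).as_quat()
E
python3 - <<'E'
from h import *
print(r.current_ee_rot(), R.from_quat(r.current_ee_rot()).as_matrix().round(2), r.finger_overhang, r.current_opening())
ims={n:snap(n,f"pics/{n}0.png") for n in("scene","side","wrist")}
pickle.dump(ims,open("ims0.pkl","wb"))
for n in ims: print(n,ims[n]["wc"].round(3).tolist(),ims[n]["fx"],ims[n]["D"])
cv2.imwrite("pics/both0.png",cv2.resize(np.vstack([ims[n]["pixels"] for n in("scene","side")])[:,:,::-1],None,fx=.75,fy=.75))
E
```

```text
[ 7.07110296e-01  7.07102997e-01 -3.91952495e-04 -4.77427505e-04] [[ 0.  1. -0.]
 [ 1. -0.  0.]
 [ 0. -0. -1.]] 0.022 1.000505483684579
scene [[-0.353, 0.624, -0.697, 1.164], [0.936, 0.248, -0.251, 0.214], [0.016, -0.741, -0.672, 0.632], [0.0, 0.0, 0.0, 1.0]] 427.84936410996323 [-0.05572131  0.          0.          0.          0.        ]
side [[0.807, -0.391, 0.442, 0.08], [-0.591, -0.545, 0.595, -0.577], [0.008, -0.741, -0.671, 0.673], [0.0, 0.0, 0.0, 1.0]] 411.7787009976747 [-0.04516657  0.          0.          0.          0.        ]
wrist [[1.0, 0.0, -0.001, 0.549], [0.0, -0.944, -0.329, 0.087], [-0.001, 0.329, -0.944, 0.375], [0.0, 0.0, 0.0, 1.0]] 356.5764891208902 [-0.01802965  0.          0.          0.          0.        ]
```

View pics/both0.png

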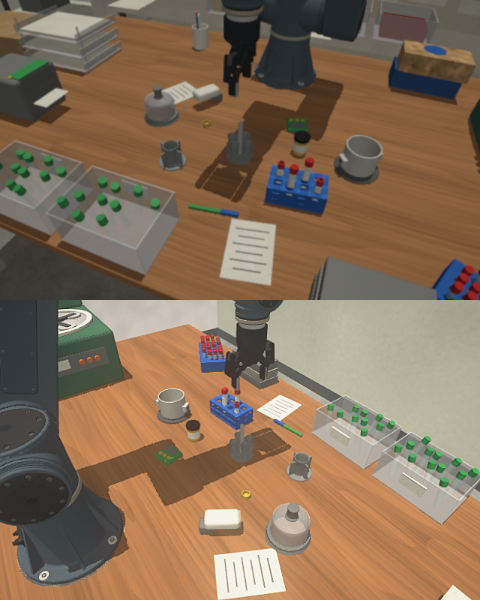

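View pics/scene0.png

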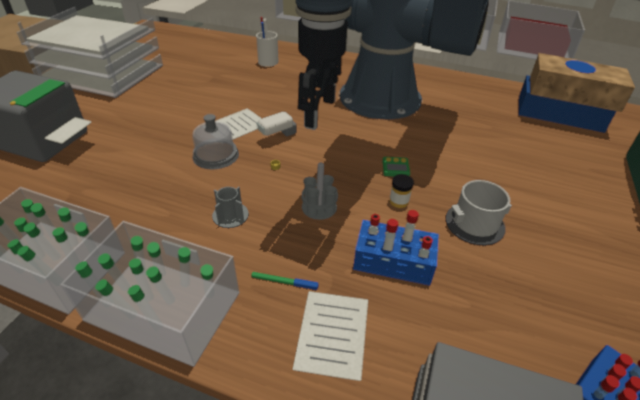

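The scene picture shows the cap at (213,140), the one-pocket adapter at (230,205), the four-pocket adapter with its stem at (319,190), the rack at (397,252) with its tubes, and the bucket at (482,210). A jar stands near the rack at (402,192). Next I'll get coarse positions from depth.

```bash
python3 - <<'E'
from h import *
ims=pickle.load(open("ims0.pkl","rb"))
px={"scene":{"cap":(213,140,30,30),"single":(230,205,20,22),"adapter":(319,192,20,30),"rack":(397,250,42,40),"bucket":(483,208,36,32),"jar":(402,192,12,16)}}
im=ims["scene"]; uv,P=cloud(im)
for n,(u,v,a,b) in px["scene"].items():
    m=(abs(uv[:,0]-u)<a)&(abs(uv[:,1]-v)<b)&(P[:,2]>0.012)
    Q=P[m]; print(n,m.sum(),Q.min(0).round(3),Q.max(0).round(3),np.median(Q,0).round(3))
# rim / cap from depth in both views
for n in ims:
    uv,P=cloud(ims[n]); 
    m=(P[:,2]>.074)&(P[:,2]<.088)&(np.linalg.norm(P[:,:2]-P[0,:2],axis=1)>0)
    print(n,"z0 check",np.percentile(P[:,2],[20,50]).round(4))
# rack rays
red=lambda I:cv2.inRange(cv2.cvtColor(I,cv2.COLOR_RGB2HSV),(170,120,70),(180,255,255))|cv2.inRange(cv2.cvtColor(I,cv2.COLOR_RGB2HSV),(0,150,70),(6,255,255))
for n in("scene","side"):
    k,l,s,c=cv2.connectedComponentsWithStats(red(ims[n]["pixels"]))
    for i in range(1,k):
        if s[i,4]>15: print(n,s[i].tolist(),c[i].round(1), onplane(ims[n],[c[i]],.1)[0].round(3))
E
```

```text
cap 1652 [ 0.393 -0.359  0.012] [ 0.495 -0.254  0.113] [ 0.465 -0.293  0.062]
single 802 [ 0.58  -0.207  0.012] [ 0.653 -0.133  0.065] [ 0.623 -0.167  0.043]
adapter 1183 [ 0.485 -0.043  0.012] [0.563 0.035 0.12 ] [ 0.529 -0.001  0.052]
rack 3788 [0.566 0.106 0.012] [0.662 0.256 0.121] [0.632 0.184 0.056]
bucket 2480 [0.403 0.261 0.012] [0.501 0.375 0.085] [0.477 0.319 0.054]
jar 531 [0.423 0.132 0.012] [0.466 0.177 0.065] [0.457 0.156 0.052]
scene z0 check [-0.0002  0.0017]
side z0 check [-0.0034 -0.0004]
wrist z0 check [0.0009 0.0018]
scene [407, 210, 12, 13, 123] [412.2 216. ] [0.585 0.194 0.1  ]
scene [371, 214, 9, 12, 82] [374.7 219.2] [0.617 0.133 0.1  ]
scene [387, 219, 11, 13, 121] [391.8 225. ] [0.62  0.165 0.1  ]
scene [423, 237, 9, 12, 83] [426.5 242.2] [0.639 0.229 0.1  ]
scene [604, 354, 29, 38, 477] [617.4 372.2] [0.781 0.513 0.1  ]
scene [623, 376, 17, 24, 272] [631.7 388.6] [0.799 0.529 0.1  ]
side [267, 47, 7, 23, 93] [270.4  58.2] [0.75  0.589 0.1  ]
side [274, 47, 5, 5, 21] [276.2  49.1] [0.807 0.643 0.1  ]
side [281, 47, 8, 26, 102] [284.6  59.6] [0.782 0.551 0.1  ]
side [289, 49, 8, 23, 91] [291.9  60.6] [0.798 0.53  0.1  ]
side [275, 53, 7, 20, 79] [278.1  62.6] [0.752 0.544 0.1  ]
side [295, 116, 9, 9, 61] [299.1 120.1] [0.605 0.207 0.1  ]
side [313, 118, 7, 8, 39] [316.1 122.2] [0.635 0.172 0.1  ]
side [313, 136, 6, 8, 40] [315.3 139.2] [0.587 0.109 0.1  ]
```

View pics/wrist0.png

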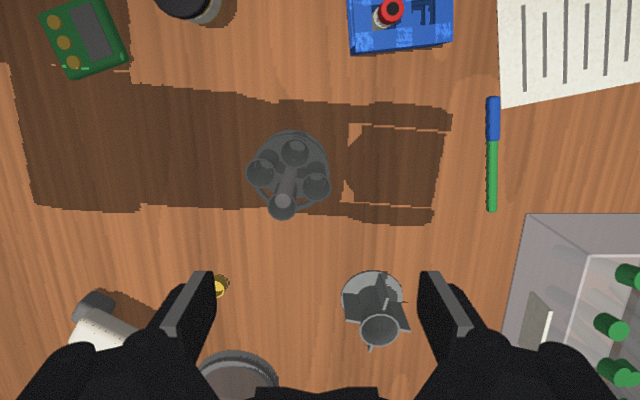

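```bash
python3 - <<'E'
from h import *
q=r.current_ee_rot(); D={"adapter":pickle.load(open("ims0.pkl","rb"))["wrist"]}
for n,p in {"cap":(.445,-.31,.33),"rack":(.61,.15,.28),"bucket":(.45,.27,.28)}.items():
    r.move_to(p,q); D[n]=snap("wrist",f"pics/w_{n}.png")
pickle.dump(D,open("ims1.pkl","wb")); print(r.current_t())
for n,(lo,hi) in {"adapter":(.110,.124),"cap":(.106,.118),"bucket":(.078,.088),"rack":(.085,.125)}.items():
    uv,P=cloud(D[n]); m=(P[:,2]>lo)&(P[:,2]<hi); Z=np.zeros((400,640),np.uint8); Z[uv[m,1],uv[m,0]]=255
    k,l,s,c=cv2.connectedComponentsWithStats(Z)
    for i in range(1,k):
        if s[i,4]>60:
            Q=P[l[uv[:,1],uv[:,0]]==i]; print(n,s[i].tolist(),c[i].round(1),np.median(Q,0).round(4),((Q.min(0)+Q.max(0))/2).round(4),np.ptp(Q,0).round(3))
cv2.imwrite("pics/m1.png",np.vstack([np.hstack([cv2.resize(D[n]["pixels"],None,fx=.625,fy=.625) for n in ("rack","bucket")]),np.hstack([cv2.resize(D["cap"]["pixels"],None,fx=.625,fy=.625),cv2.resize(D["adapter"]["pixels"][100:240,180:404],(400,250))])])[:,:,::-1])
E
```

```text
4.1667
adapter [275, 189, 17, 19, 254] [283.  198.3] [ 0.5234 -0.0012  0.1187] [ 0.523  -0.0024  0.1155] [0.013 0.012 0.011]
adapter [631, 271, 9, 20, 124] [635.8 281.2] [ 0.8236 -0.0789  0.1121] [ 0.8234 -0.0781  0.1123] [0.009 0.017 0.005]
adapter [600, 317, 29, 25, 501] [614.9 328.9] [ 0.8141 -0.1245  0.1177] [ 0.8165 -0.1252  0.1159] [0.021 0.019 0.012]
adapter [598, 360, 34, 25, 470] [614.5 371. ] [ 0.8249 -0.1705  0.12  ] [ 0.8293 -0.1738  0.117 ] [0.023 0.021 0.014]
cap [299, 153, 28, 28, 612] [312.2 166.6] [ 0.4401 -0.3064  0.1118] [ 0.4405 -0.3068  0.1105] [0.027 0.027 0.008]
cap [628, 301, 12, 12, 88] [634.6 307.5] [ 0.8147 -0.4743  0.1071] [ 0.8136 -0.4734  0.1074] [0.015 0.014 0.003]
bucket [264, 63, 106, 108, 1626] [316.5 117.3] [0.4507 0.3213 0.0829] [0.4504 0.3203 0.0817] [0.093 0.093 0.007]
bucket [485, 204, 17, 18, 108] [491.4 209.9] [0.6173 0.2361 0.0835] [0.621  0.2318 0.0831] [0.013 0.016 0.01 ]
bucket [452, 237, 19, 16, 106] [458.3 242.2] [0.5897 0.202  0.0831] [0.5939 0.1982 0.0831] [0.015 0.013 0.01 ]
bucket [483, 262, 17, 16, 95] [489.9 267.8] [0.6261 0.1739 0
[... 228 characters left out ...]
445 0.2841 0.0964] [0.054 0.02  0.023]
rack [324, 72, 21, 21, 331] [334.   81.7] [0.6237 0.231  0.094 ] [0.6238 0.2309 0.0922] [0.016 0.016 0.009]
rack [287, 114, 26, 28, 530] [299.4 127.8] [0.5957 0.197  0.1189] [0.5958 0.1962 0.1038] [0.02  0.02  0.035]
rack [330, 147, 25, 29, 551] [342.  161.3] [0.63   0.1698 0.1188] [0.6304 0.1682 0.1034] [0.02  0.02  0.036]
rack [300, 185, 19, 20, 293] [309.  194.1] [0.6025 0.134  0.0941] [0.6023 0.1327 0.0905] [0.017 0.017 0.011]
rack [222, 309, 20, 32, 393] [231.5 325. ] [0.5244 0.0014 0.1089] [ 0.523  -0.0021  0.103 ] [0.013 0.013 0.036]
rack [584, 353, 33, 34, 539] [602.1 365.5] [ 0.9299 -0.0593  0.0964] [ 0.9212 -0.0728  0.0943] [0.028 0.033 0.018]
```

View pics/m1.png

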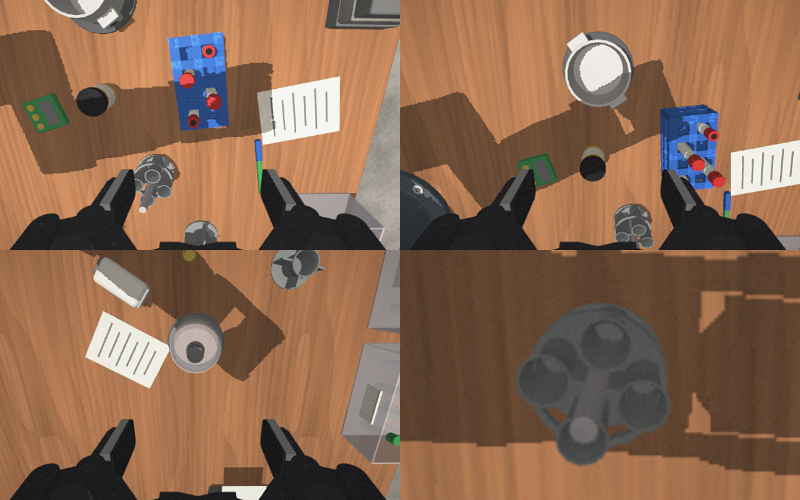

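The wrist views give good positions that match the stated heights and sizes:

| Item | Position (m) |
|---|---|
| Stem | (.523, -.002) |
| Bucket rim centre | (.4504, .3203), 93 mm extent |
| Tall tubes | (.596, .196) and (.630, .169), tops at .119 |
| Cap knob | (.4405, -.307) |

The rack is turned by about 5.6°. Now I'll grasp the adapter and carry it to just above the bucket.

```bash
cat >> h.py <<'E'
F=lambda: np.array(r.current_contact_force())
def lower(x,y,z0,z1,step=.004,fmax=8,vel=.04):
    """lower in steps, stop on upward force; returns z"""
    f0=F(); z=z0
    while z>z1+1e-6:
        z=max(z-step,z1); r.move_linear([x,y,z],vel=vel); f=F()-f0
        if np.linalg.norm(f)>fmax: print("contact z",round(z,4),f.round(1)); return z
    print("down z",round(z,4),(F()-f0).round(1)); return z
E
python3 - <<'E'
from h import *
im=pickle.load(open("ims1.pkl","rb"))["adapter"]
c=np.array([.523,-.002]); P=onplane(im,[(297.6,150.4),(260,171.7),(317,185)],.062)[:,:2]-c
print(P.round(4),np.linalg.norm(P,axis=1).round(4),np.degrees(np.arctan2(P[:,1],P[:,0])).round(1))
Q=quat(np.pi/2)
r.move_to([*c,.22],Q); r.move_linear([*c,.109],vel=.12)
r.set_gripper(0.0,80); print("op",r.current_opening(),F())
r.move_linear([*c,.25],vel=.12); print(F(),r.current_opening())
r.move_to([.4504,.3203-.06,.28],Q)
im=snap("wrist","pics/held.png"); pickle.dump(im,open("held.pkl","wb")); print(r.current_t())
s=snap("side","pics/held_side.png"); s2=snap("scene")
cv2.imwrite("pics/m2.png",np.hstack([cv2.resize(im["pixels"],(400,250)),s2["pixels"][60:310,240:640]])[:,:,::-1])
E
```

```text
[[ 0.009   0.0263]
 [-0.0253  0.0068]
 [ 0.0263 -0.0058]] [0.0278 0.0262 0.0269] [ 71.  165.  -12.4]
op 0.1255268902968409 [0.47263437 0.01435413 1.6815612 ]
[-0.93151173  0.10238832 -1.01556568] 0.12565701823355324
9.4667
```

View pics/m2.png

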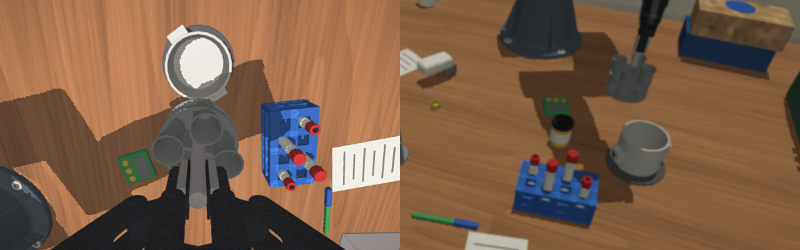

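The adapter hangs upright in the grip, with one pocket at about 75°. The way to the bucket is clear.

```bash
python3 - <<'E'
from h import *
im=pickle.load(open("held.pkl","rb")); t=np.array(r.current_tool_pos()); uv,P=cloud(im); P=P-t
m=(P[:,2]<-.043)&(P[:,2]>-.052)&(np.hypot(P[:,0],P[:,1])<.06)
print("sleeve-top ext",m.sum(),P[m].min(0).round(4),P[m].max(0).round(4))
b=(.4504,.3203); z0=.109+.012
r.move_to([*b,.30],quat(np.pi/2)); r.move_linear([*b,z0+.08],vel=.12)
z=lower(*b,z0+.08,z0,step=.008,fmax=6,vel=.05)
print(r.current_tool_pos(),r.current_opening(),r.current_t())
E
```

```text
sleeve-top ext 2928 [-0.0405 -0.021  -0.052 ] [ 0.0382  0.0389 -0.043 ]
down z 0.121 [ 1.5 -0.7  3.6]
[0.45102978 0.32058583 0.12120759] 0.12544502156965845 13.9833
```

```bash
python3 - <<'E'
from h import *
b=(.4504,.3203)
lower(*b,.121,.118,step=.001,fmax=10,vel=.02)
print(F()); r.set_gripper(.45); r.sleep(.3)
r.move_linear([*b,.28],vel=.15); r.move_to([b[0],b[1]-.05,.28],quat(np.pi/2))
im=snap("wrist","pics/seated.png"); pickle.dump(im,open("seated.pkl","wb"))
uv,P=cloud(im)
near=np.hypot(P[:,0]-b[0],P[:,1]-b[1])<.06
for lo,hi in((.123,.137),(.071,.0765),(.079,.088)):
    m=near&(P[:,2]>lo)&(P[:,2]<hi); Q=P[m]; print(lo,m.sum(),((Q.min(0)+Q.max(0))/2).round(4),np.ptp(Q,0).round(4),np.median(Q,0).round(4))
print(r.current_t())
pc=proj(im,[[*b,.074]])[0].astype(int); print(pc)
cv2.imwrite("pics/m3.png",cv2.resize(im["pixels"][pc[1]-75:pc[1]+75,pc[0]-100:pc[0]+100],(800,600),interpolation=cv2.INTER_CUBIC)[:,:,::-1])
E
```

```text
contact z 0.119 [-4.3 -3.6 19.6]
[-2.10602481 -3.36043331 22.26394429]
0.123 236 [0.4506 0.3203 0.1282] [0.0122 0.012  0.0102] [0.4506 0.3205 0.1309]
0.071 1362 [0.4507 0.3197 0.0738] [0.086  0.0856 0.0055] [0.4517 0.3184 0.0746]
0.079 1584 [0.4505 0.32   0.0829] [0.0935 0.0927 0.0078] [0.4508 0.3237 0.083 ]
16.7583
[317 117]
```

View pics/m3.png

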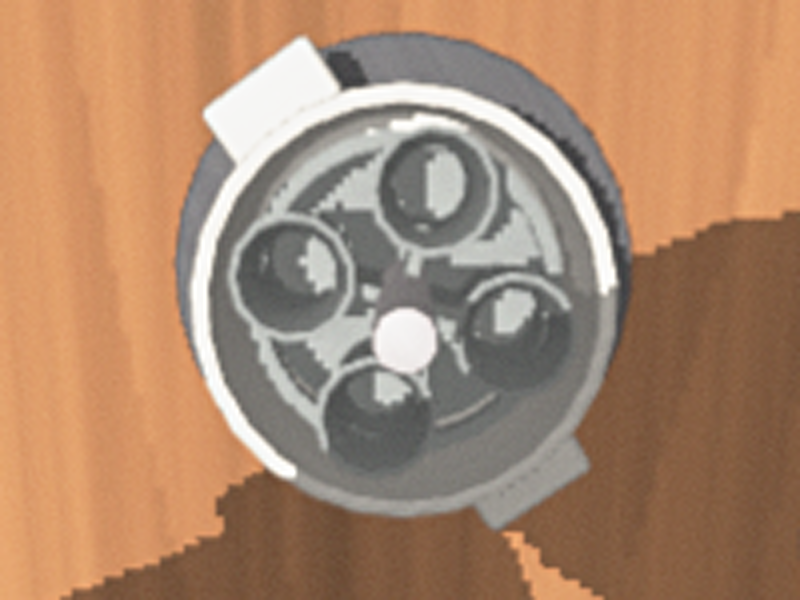

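The adapter is seated: its stem top is at .131 and its centre at (.4506,.3203). The pocket mouths in the crop are at (437,190), (293,275), (519,330) and (377,413). I'll use the pair at about 75° and 255°, and take the first tube now.

```bash
cat >> h.py <<'E'
def crop(im,P,hw=75,hh=94,size=(400,500)):
    u,v=proj(im,[P])[0].astype(int); u=np.clip(u,hw,640-hw); v=np.clip(v,hh,400-hh)
    return cv2.resize(im["pixels"][v-hh:v+hh,u-hw:u+hw],size,interpolation=cv2.INTER_CUBIC)[:,:,::-1],(u-hw,v-hh)
def pick_tube(p):
    r.move_to([*p,.22],quat(np.radians(95.6))); r.set_gripper(.5); r.move_linear([*p,.111],vel=.12)
    r.set_gripper(0.,40); print("op",r.current_opening(),F())
    r.move_linear([*p,.27],vel=.12); print("op",r.current_opening(),F())
E
python3 - <<'E'
from h import *
im=pickle.load(open("seated.pkl","rb")); c=np.array([.4506,.3203])
P=onplane(im,[(326.25,89.5),(290.25,110.75),(346.75,124.5),(311.25,145.25)],.074)[:,:2]
print(P.round(4),(P.mean(0)).round(4),np.degrees(np.arctan2(*(P-c).T[::-1])).round(1),np.linalg.norm(P-c,axis=1).round(4))
pick_tube((.5958,.1963))
T=np.array([.53,.24,.28]); r.move_to(T,quat(np.radians(75)))
T=np.array(r.current_tool_pos()); tip=T-[0,0,.105]; L=[]
for n in("scene","side"):
    s=snap(n,f"pics/tube1_{n}.png"); k,o=crop(s,(T+tip)/2)
    for X in (T+[0,0,.003],tip):
        u=((proj(s,[X])[0]-o)*[400/150,500/188]).astype(int); cv2.drawMarker(k:=np.ascontiguousarray(k),tuple(map(int,u)),(0,255,255),cv2.MARKER_CROSS,12,1); print(n,u,o)
    L.append(k)
cv2.imwrite("pics/m4.png",np.hstack(L)); print(r.current_t())
E
```

```text
[[0.4581 0.3447]
 [0.426  0.3265]
 [0.4769 0.3143]
 [0.4446 0.2954]] [0.4514 0.3202] [  73.   165.8  -12.9 -103.6] [0.0255 0.0254 0.0269 0.0256]
op 0.20449568819639907 [ 0.88157716 -0.68585692  4.37693199]
op 0.20465498853767508 [0.04267143 0.4299742  0.28713022]
scene [223 173] (np.int64(383), np.int64(53))
scene [182 315] (np.int64(383), np.int64(53))
side [196 147] (np.int64(189), np.int64(0))
side [205 259] (np.int64(189), np.int64(0))
21.2083
```

View pics/m4.png

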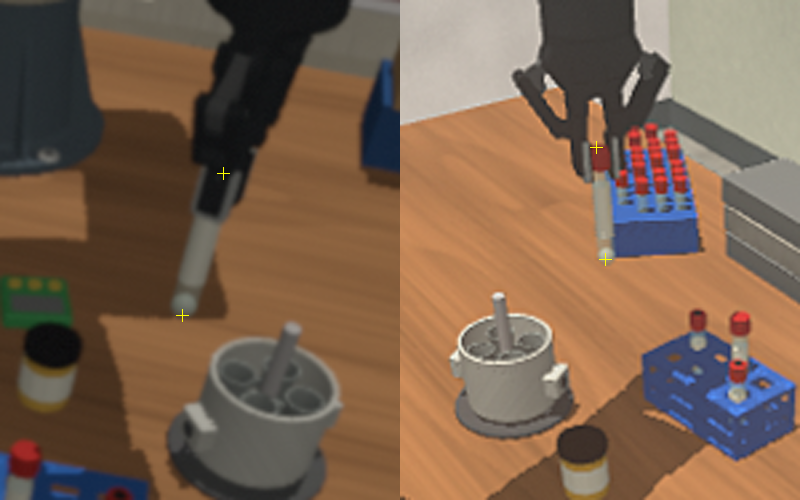

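In both views the tube hangs nearly plumb, with its tip within about 3 to 4 mm of the prediction. The shorts still stand in the rack. I'll insert it into the far pocket, watching the force.

```bash
cat >> h.py <<'E'
C=np.array([.4507,.3203]); U=np.array([np.cos(np.radians(75.6)),np.sin(np.radians(75.6))])
def place_tube(sgn):
    p=C+sgn*.026*U
    r.move_to([*p,.27],quat(np.radians(75.6))); r.move_linear([*p,.195],vel=.12)
    z=lower(*p,.195,.122,step=.006,fmax=5,vel=.05)
    if z<.125: z=lower(*p,z,z-.003,step=.001,fmax=5,vel=.02)
    print(r.current_tool_pos(),F(),r.current_opening(),r.current_t()); return p,z
E
python3 - <<'E'
from h import *
place_tube(1)
E
```

```text
contact z 0.122 [-1.4  0.8  7. ]
contact z 0.121 [-0.4 -1.2  5.1]
[0.45786719 0.3460396  0.12230953] [-0.96269558 -0.89402477 11.18076379] 0.20573078056069485 26.2583
```

```bash
python3 - <<'E'
from h import *
p=C+.026*U
r.set_gripper(.45); r.sleep(.2); r.move_linear([*p,.27],vel=.15)
r.move_to([C[0],C[1]-.05,.28],quat(np.pi/2)); im=snap("wrist","pics/t1.png")
uv,P=cloud(im); m=(np.hypot(*(P[:,:2]-C).T)<.06)&(P[:,2]>.122)&(P[:,2]<.14)
Z=np.zeros((400,640),np.uint8); Z[uv[m,1],uv[m,0]]=255; k,l,s,c=cv2.connectedComponentsWithStats(Z)
for i in range(1,k):
    Q=P[l[uv[:,1],uv[:,0]]==i]
    if len(Q)>30: print(len(Q),np.median(Q,0).round(4),np.ptp(Q,0).round(3))
# second tube remeasured here
m=(np.hypot(P[:,0]-.63,P[:,1]-.169)<.02)&(P[:,2]>.112)&(P[:,2]<.125); print("tube2",m.sum(),np.median(P[m],0).round(4))
pick_tube((.6302,.1688)); r.move_to([.55,.24,.28],quat(np.radians(75)))
place_tube(-1)
E
```

```text
564 [0.4562 0.3461 0.1299] [0.02  0.02  0.009]
244 [0.4503 0.3207 0.1309] [0.012 0.012 0.011]
tube2 382 [0.6283 0.1694 0.119 ]
op 0.20723787766800522 [-0.95815452  0.82957453  3.74855876]
op 0.20630944641726898 [ 0.28197465 -0.81373748 -0.13300766]
contact z 0.122 [ 1.7 -0.4  5.2]
contact z 0.121 [-1.5  0.6  7.3]
[0.44503804 0.29564053 0.12227334] [-1.26739607  0.5071004  12.87537799] 0.2018370819086587 37.9667
```

Both tubes bottomed at the right depth. Next I'll release, verify, and pick up the cap.

```bash
python3 - <<'E'
from h import *
p=C-.026*U
r.set_gripper(.45); r.sleep(.2); r.move_linear([*p,.27],vel=.15)
r.move_to([C[0],C[1]-.05,.28],quat(np.pi/2)); im=snap("wrist","pics/t2.png")
uv,P=cloud(im); m=(np.hypot(*(P[:,:2]-C).T)<.06)&(P[:,2]>.122)&(P[:,2]<.14)
Z=np.zeros((400,640),np.uint8); Z[uv[m,1],uv[m,0]]=255; k,l,s,c=cv2.connectedComponentsWithStats(Z)
for i in range(1,k):
    Q=P[l[uv[:,1],uv[:,0]]==i]
    if len(Q)>30: print(len(Q),np.median(Q,0).round(4),np.ptp(Q,0).round(3))
cv2.imwrite("pics/m5.png",crop(im,[*C,.1],100,75,(640,480))[0])
c=(.4405,-.3067)
r.move_to([*c,.22],quat(np.pi/2)); r.set_gripper(.7); r.move_linear([*c,.103],vel=.12)
r.set_gripper(0.,80); print("op",r.current_opening(),F())
r.move_linear([*c,.32],vel=.12); print("op",r.current_opening(),F())
r.move_to([.55,0,.33],quat(np.pi/2)); T=np.array(r.current_tool_pos())
L=[crop(snap(n),T-[0,0,.06],90,90,(400,400))[0] for n in("scene","side")]
cv2.imwrite("pics/m6.png",np.hstack(L)); print(r.current_t())
E
```

```text
565 [0.4591 0.3472 0.1299] [0.02  0.019 0.009]
241 [0.4502 0.3205 0.1308] [0.012 0.013 0.011]
511 [0.4432 0.2954 0.13  ] [0.02 0.02 0.01]
op 0.2900861606608822 [0.58790058 1.48023722 5.94228423]
op 0.2865451814430457 [ 0.67027749 -0.19683414 -2.18037963]
47.35
```

View pics/m5.png

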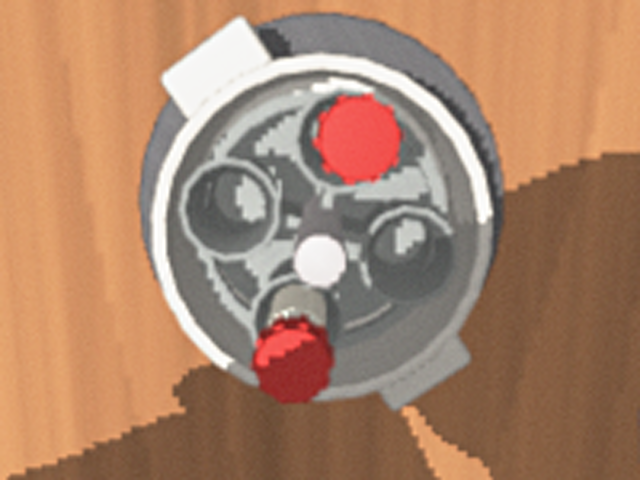

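View pics/m6.png

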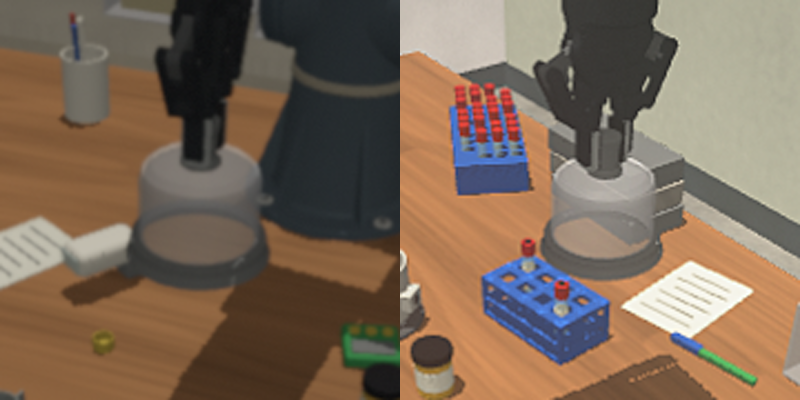

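The picture shows both red ribbed caps in opposite pockets, at (358,138) and (293,360), with the stem between them and tops at .130. The cap hangs level from its knob in both views, and the two shorts stand in the rack. Now I'll lower the cap.

```bash
python3 - <<'E'
from h import *
Q=quat(np.pi/2); p=(.4504,.3203); z0=.173
r.move_to([*p,.32],Q); r.move_linear([*p,z0+.03],vel=.1)
z=lower(*p,z0+.03,z0,step=.005,fmax=6,vel=.04)
if z<z0+.003: z=lower(*p,z,z0-.003,step=.001,fmax=6,vel=.02)
T=np.array(r.current_tool_pos()); print(T,F(),r.current_opening(),r.current_t())
L=[crop(snap(n),T-[0,0,.06],80,80,(400,400))[0] for n in("scene","side")]
cv2.imwrite("pics/m7.png",np.hstack(L))
E
```

```text
contact z 0.173 [-1.9  0.2  8.4]
contact z 0.172 [-4.7 -1.4 10.4]
[0.45087993 0.32075161 0.17368883] [-6.60265755 -1.27565514 17.43042407] 0.28759422560754955 51.8333
```

View pics/m7.png

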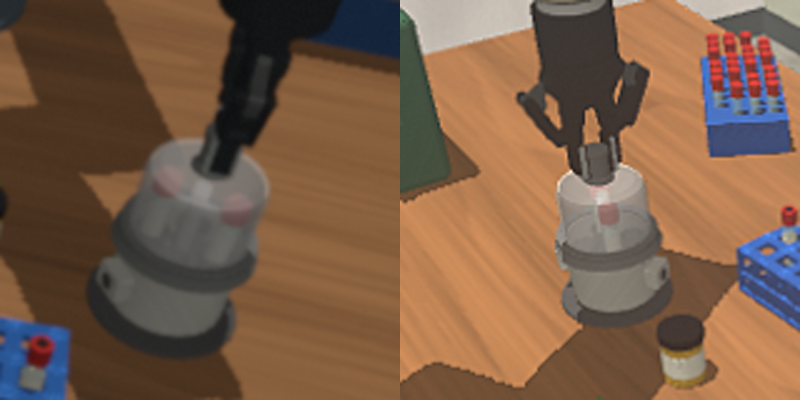

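The cap sits on the rim, level in both views, with the tubes visible inside. I'll release, retreat and check.

```bash
python3 - <<'E'
from h import *
p=(.4504,.3203)
r.set_gripper(.75); r.sleep(.3); r.move_linear([*p,.30],vel=.12); r.move_to([.45,.26,.34],quat(np.pi/2))
im=snap("wrist"); uv,P=cloud(im)
m=(np.hypot(P[:,0]-p[0],P[:,1]-p[1])<.04)&(P[:,2]>.17); print("knob",m.sum(),np.median(P[m],0).round(4),np.ptp(P[m],0).round(3))
for lo,hi in((.078,.092),):
    m=(np.hypot(P[:,0]-p[0],P[:,1]-p[1])<.07)&(P[:,2]>lo)&(P[:,2]<hi); X=P[m]; print("ring",m.sum(),((X.min(0)+X.max(0))/2).round(4),np.ptp(X,0).round(4),"tilt",np.linalg.lstsq(np.c_[X[:,:2]-p,np.ones(len(X))],X[:,2],rcond=None)[0].round(4))
L=[crop(snap("scene"),[*p,.1],90,90,(400,400))[0],crop(im,[*p,.1],80,80,(400,400))[0]]
cv2.imwrite("pics/m8.png",np.hstack(L)); print(r.current_t())
E
```

```text
knob 1029 [0.4499 0.3208 0.1818] [0.027 0.027 0.007]
ring 488 [0.4501 0.3492 0.084 ] [0.1056 0.0503 0.012 ] tilt [-0.0011 -0.0065  0.087 ]
54.4
```

View pics/m8.png

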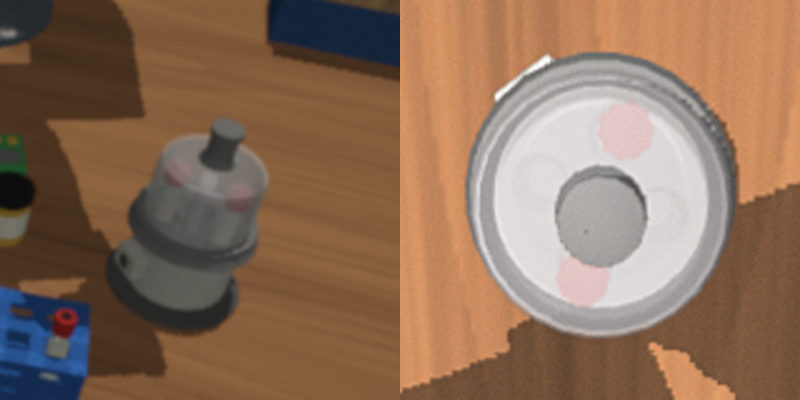

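The knob top is at (.4499,.3208,.1818), and .182 is the expected height. The ring is level (slope under .007), and both tubes show through the dome in opposite pockets. I'm handing the job in.

```bash
python3 -c "
from h import *
r.hand_in(); print(r.current_t())"
```

```text
the job is handed in; nothing more can be done
the job is handed in; nothing more can be done
```

The bucket is loaded and the job is handed in after about 54 s of robot time; no verdict was reported. I put the four-pocket adapter in the bucket, then the two tall tubes in opposite pockets, then the cap on the rim. Each part was lowered until the wrist force showed it had bottomed, and only then released.

Last checks, from the wrist camera's depth and pictures:
- **Adapter:** the stem top read .131 m against .130 expected, and it stood within about 1 mm of the bucket's axis.
- **Tubes:** both tops read .130 m against .129 expected, about 54 mm apart on opposite sides of the stem. Both still showed in place through the dome after the cap went on.
- **Cap:** the knob top read .1818 m against .182 expected, less than 1 mm off the axis and level to about 0.007 rad. The levelness figure comes from only part of the ring, because depth was read on just the far half.
- **Left alone:** both short tubes were still standing in the rack when the cap was lifted. I did not look at the one-pocket adapter again; the arm had no planned contact with it.

No check failed. The only disagreement was the first tube's tip, which appeared 3–4 mm off its predicted spot in one view while it was being carried. It still went in without trouble.

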